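# Fit the food processor's drive spindle and hold it home

## Task

Fit the food processor's drive spindle: lift it out of its caddy, pass its winged end down through the hole in the middle of the bowl, then press and turn it until the wings drop into the sprung drive socket underneath. Keep pushing until its collar sits flat on the raised ring in the bowl, and finish still holding it pushed down there, because the spring lifts it again if you let go. Leave the other things on the counter where they are.

Things in the scene. Friction and masses are not known exactly. Their poses are not given: they have to be found in the camera images.
- spindle: Loose drive spindle, 120 mm tall, about 90 g, white plastic with a steel foot; origin at the centre of its lower end, z up along it. From the bottom: four wings to 12 mm, a 14 mm neck, a round bearing (30 mm wide), a collar (48 mm wide), a 22 mm column, a flat-sided grip block on top. It starts upright, turned any way, hanging by its collar in the caddy's hole.
- spindle_grip (a point): Centre of the spindle's grip block, on its axis, 98 mm above its lower end, with the spindle's axes. The block spans 78 to 120 mm above the lower end, 26 mm along x, 16 mm along y; take it by its flat sides, which face +y and -y. Nothing wider than 22 mm is below it down to the collar's top (at 49 mm).
- spindle_collar (a point): Centre of the underside of the spindle's round collar, 43 mm above its lower end. The collar is 6 mm thick; below it the 30 mm bearing runs down to 24 mm and tapers to 22 mm wide at 18 mm above the lower end.
- spindle_tip (a point): Centre of the spindle's lower end. Four steel wings form a cross along the spindle's x and y axes: 28 mm over the tips, 6 mm thick, 12 mm tall, square at the bottom.
- processor: Food processor without its lid, fixed: black round motor base, 180 mm wide, 105 mm high, a clear bowl locked on it; origin under its axis at counter height, z up. The bowl is open, 150 mm wide inside at the rim, rim 200 mm and floor 110 mm above the counter, with a loop handle on its +y side reaching 125 mm from the axis.
- ring_top (a point): Centre of the top of the raised ring in the middle of the bowl's floor, 125 mm above the counter: ring 41 mm wide outside, round a 32 mm through hole. Fully home, the collar's underside rests on this ring, the wings are 11 mm deep in the socket below and the socket is pressed down 5 mm (8 N). With the wings not in the slot the collar stops at least 9 mm above the ring.
- socket_top (a point): Centre of the drive socket's top face at rest, below the hole, 98 mm above the counter (fixed point). The socket has a cross slot 9 mm wide, 11 mm deep, and is sprung: it yields up to 7 mm downwards (4 N to start, 0.8 N more per mm). Press the wings on it a few mm and turn until it springs up around them.
- socket_floor (a point): Centre of the floor of the socket's slot at rest, 87 mm above the counter (fixed point). The socket starts stopped at any angle about the vertical, not reported; the wings fit every quarter turn, so turning 90 degrees plus a little either way finds it. It resists turning with 0.3 N m, far more than the wings' rubbing; with the wings in, it turns along, which does no harm.
- caddy: Grey accessory caddy, fixed, 110 mm (x) by 210 mm (y) by 55 mm high, origin under its centre. The spindle hangs in a 36 mm hole 50 mm from the centre towards its +y end, its lower end 12 mm above the counter, its collar on the caddy's top; a steel grating disc lies on the other half, its knob reaching 67 mm above the counter.
- container: Bystander: navy plastic food container with four latches, shut, 126 x 167 mm, 67 mm high; origin under its centre. Leave alone.
- votive: Bystander: green glass votive dish, 68 mm wide, 50 mm high; origin under its centre. Leave alone.
- spoon: Bystander: steel spoon, 180 mm long, lying along its x axis. Leave alone.
- dipper: Bystander: wooden honey dipper, 155 mm long, lying along its x axis, head 28 mm thick. Leave alone.
Not all that is in view belongs to the job. There is more than one size of the spindle; the one meant has the size given above.

How it is judged:
By the outcome, as a careful person would: the job done as asked, in the order asked, and still so for the second after the job is handed in, while the arm keeps its last pose, push and grip.
It also fails if it takes over 48 s, if anything falls off the work surface, if the arm or the gripper's body presses on something with over 40 N, if the wrist force passes 120 N, or if a joint passes its speed limit or range.

## Robot

A 6-joint arm with a two-finger parallel gripper is mounted at the origin on the work surface. World frame = base frame: x ahead of the robot, y to its left, z up, the work surface at z = 0. Lengths are in m, angles in rad, forces in N, time in s.
With the tool pointing down it reaches from about 0.375 to 0.75 m from the base axis. Payload 9 kg.
Tool frame: the origin (TCP) lies between the finger pads; the fingertips stand ahead of it and the grasp point (between the pads) lies 3 mm ahead of it (bot.nose_length is the z of the fingertips in the tool frame, in m); z points along the fingers, y is the direction in which the jaws open and shut (so a half turn about z gives the same grasp; the last joint's range is limited). The gripper opens to 85 mm and grips with 20 to 120 N. Pads are 22 mm wide; open, the fingers measure 114 mm over their backs; the gripper's body (76 mm by 85 mm) begins 54 mm behind the grasp point. The pads swing forward as they close: fully open they stand 13 mm farther back than shut.
Start: joints at [-1.517, 0.104, 0.097, 1.564, 0, 1.353], TCP at [0.161, -0.578, 0.253] pointing down, gripper open.
Joint ranges: [-2.99, 2.99], [-0.84, 1.86], [-1.1, 1.16], [-1.84, 2.11], [-1.51, 1.56], [-3.14, 3.14]. Speed limits (rad/s): [2.22, 2.22, 2.57, 3.14, 3.14, 3.14].

## Interface

Orientations are given as a unit quaternion [x, y, z, w].
In Python, from workcell import sensors, cams, close_job, bot gives the robot as it stands.
- The arm moves only by the tool step_arm, never from a script. Its argument "motion" is a list of rows, each an object of numbers: "dx", "dy", "dz": the shift along the tool's x, y, z in m; "turn": the turn about the tool's z in rad; "fingers": the opening, from 0 (shut) to 1 (fully open). In form: [{"dx": .., "dy": .., "dz": .., "turn": .., "fingers": ..}, ...]. A call has 1 to 20 rows; each row shifts and turns the pose as measured when the row begins, along the tool's axes as they then stand; what a row does not reach is not made up. A row lasts 1/8 s, in which the tool goes at most 62.5 mm and 10.7 degrees, less where a joint would pass 70% of its speed; a pose out of reach is approached as far as the arm can. A call with a gripper value outside its range is refused whole. The fingers move at their own pace and stop on an object; "grip_force" is the grip in N (left out, the last holds). Time passes only in rows, so rows that do not move let the fingers close. It gives the time, the measured TCP pose, the force and the opening at its end, in the units of the state.
- sensors.state(): the state, without advancing time (a new reading comes with each control period).
- cams.capture(name): name is "side" or "top"; returns a dict with "pixels" (480x640x3 uint8, red, green, blue), "K" (3x3 intrinsics, pixels), "R" (3x3) and "t" (3): a world point X has camera coordinates R X + t. Camera axes: x right, y down, z forward; pixel columns grow to the right and rows downward; lengths in m; the calibration is good to about 2 mm. A picture is of the moment at which its call begins. There is no depth.
- close_job(): hands the job in, once; it reports no verdict.
The state is a dict: "time_s": time; "joint_pos": joint angles; "joint_vel": joint speeds; "joint_torque": joint torques, N m; "tool_pos": TCP position; "orientation": TCP orientation; "ft_force": force on the tool from outside, world axes, zero at the start; "torque": the same for the moment, N m; "grip_width": opening from 0.0 (shut) to 1.0 (fully open).
Only numpy, scipy, OpenCV 4.12 (cv2) and the standard library are available. Lean on these libraries where they do the work, as an engineer would, in place of code of your own. Each camera call takes 0.05 s, during which the arm holds its last target.

## Working session

There is one attempt and no reset: what is moved stays moved. The work goes in short steps, Python scripts to look and compute and a tool call to move; the robot and the scene stay as the last step left them, time stands still between calls to the robot, and variables do not carry over. Pictures are saved under pics/ and viewed, and the job is handed in when it is done.

Besides the shell and the picture viewer there is one more tool, called after ">>>" in YAML: its name, and indented under it one key for each argument. step_arm: Moves the arm, as the interface text tells. Its arguments: {"type":"object","properties":{"motion":{"type":"array","items":{"type":"object","properties":{"dx":{"type":"number"},"dy":{"type":"number"},"dz":{"type":"number"},"turn":{"type":"number"},"fingers":{"type":"number"}}}},"grip_force":{"type":"number"}},"required":["motion"]}

```bash
mkdir -p pics; ls
cat > h.py <<'E'
import numpy as np, cv2, json
from workcell import sensors, cams, close_job, bot
def snap(n,f):
    c=cams.capture(n); cv2.imwrite(f'pics/{f}.png',c['pixels'][:,:,::-1]); np.savez(f'pics/{f}.npz',K=c['K'],R=c['R'],t=c['t'],p=c['pixels']); return c
def load(f): return np.load(f'pics/{f}.npz')
def proj(c,X):
    X=np.atleast_2d(X); q=(c['R']@X.T).T+c['t']; q=(c['K']@q.T).T; return q[:,:2]/q[:,2:]
def onz(c,uv,z):
    d=c['R'].T@np.linalg.solve(c['K'],[uv[0],uv[1],1]); o=-c['R'].T@c['t']; return o+d*(z-o[2])/d[2]
def crop(f,x0,y0,x1,y1,s,out):
    p=load(f)['p'][y0:y1,x0:x1,::-1]; cv2.imwrite(f'pics/{out}.png',cv2.resize(p,None,fx=s,fy=s,interpolation=cv2.INTER_CUBIC))
E
python3 - <<'E'
from h import *
for n in('top','side'):
    c=snap(n,n+'0'); print(n,c['K'],-c['R'].T@c['t'],c['R'])
print(sensors.state(),bot.nose_length)
E
```

```text
pics
top [[488.1258116    0.         319.47418631]
 [  0.         488.1258116  240.49094765]
 [  0.           0.           1.        ]] [0.46137028 0.09861597 0.98898492] [[ 0.02037244 -0.99959823  0.01970636]
 [-0.98559966 -0.0233887  -0.16747023]
 [ 0.16786385 -0.01601081 -0.98568016]]
side [[500.76092243   0.         326.72937701]
 [  0.         500.76092243 242.53219911]
 [  0.           0.           1.        ]] [ 0.48730643 -0.70378351  0.58120849] [[ 0.98772258 -0.15589104 -0.01010398]
 [-0.08948593 -0.51159366 -0.85455497]
 [ 0.12804833  0.8449674  -0.51926266]]
{'time_s': 0.1, 'joint_pos': array([-1.51671478e+00,  1.04652675e-01,  9.65607431e-02,  1.56388441e+00,
        6.71170046e-06,  1.35308985e+00]), 'joint_vel': array([-0.00086773, -0.00201188,  0.00107045,  0.00102341,  0.00067236,
       -0.00055022]), 'joint_torque': array([ 5.72097721e-03, -5.58201885e+01,  5.04726613e+01,  1.29031428e-02,
       -2.45338906e-04, -1.50754494e-05]), 'tool_pos': array([ 0.16106539, -0.57770613,  0.25259994]), 'orientation': array([ 9.90780438e-01,  1.35476106e-01,  5.15607999e-05, -5.87760260e-04]), 'ft_force': array([-0.12019152, -0.086125  , -0.60244304]), 'torque': array([-0.07042959, -0.01137084,  0.0508981 ]), 'grip_width': 1.0037299447531274} 0.022
```

View pics/top0.png

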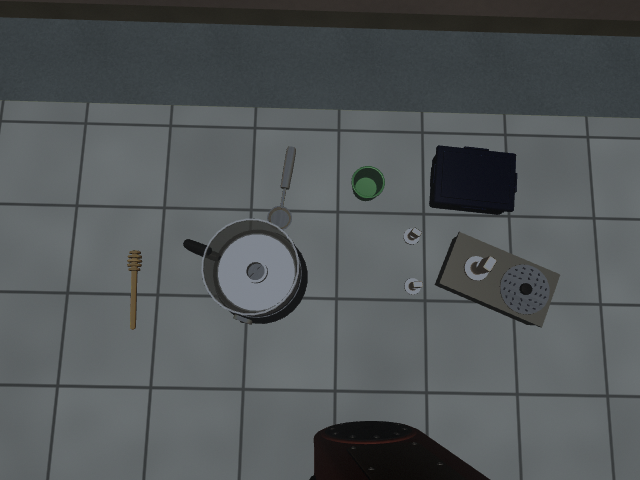

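View pics/side0.png

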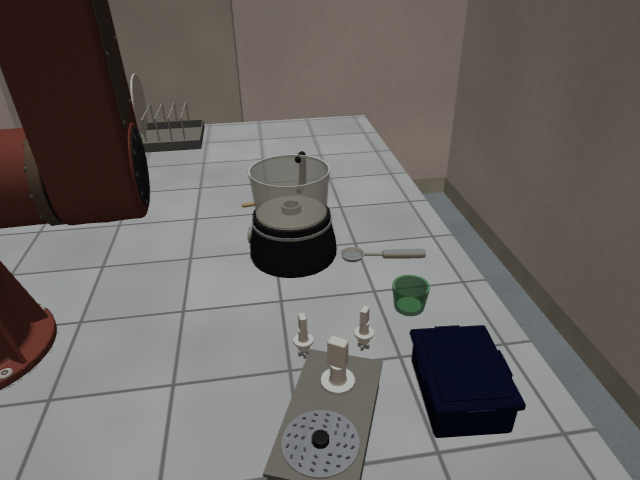

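The caddy spindle is at top (480,267) and side (338,365), and the bowl hole is at top (257,271). The two smaller spindles stand on the counter as decoys. I'll enlarge both areas.

Run:
```python
from h import *
crop('top0',425,225,565,330,5.7,'tc'); crop('side0',280,320,400,410,6.6,'sc'); crop('top0',190,210,320,330,5,'tb'); crop('side0',235,145,350,275,4.6,'sb')
```

```text
(no output)
```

View pics/tc.png

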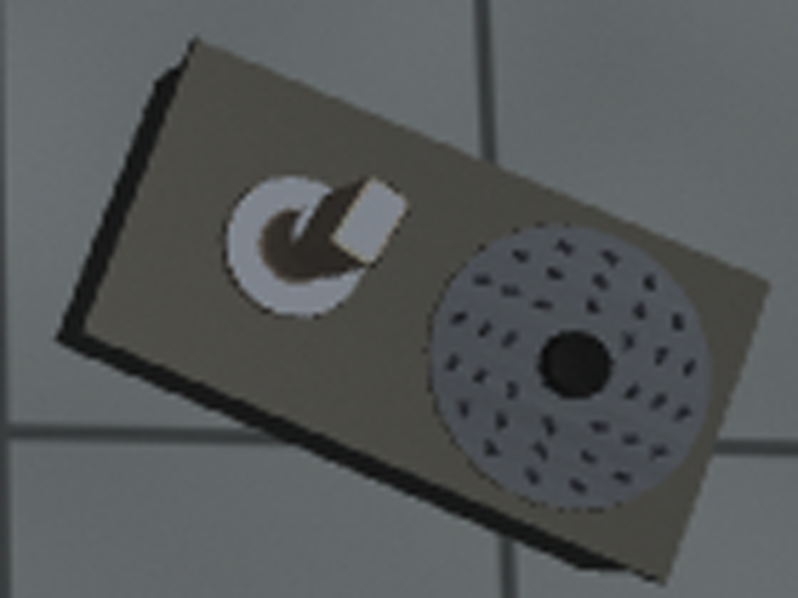

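View pics/sc.png

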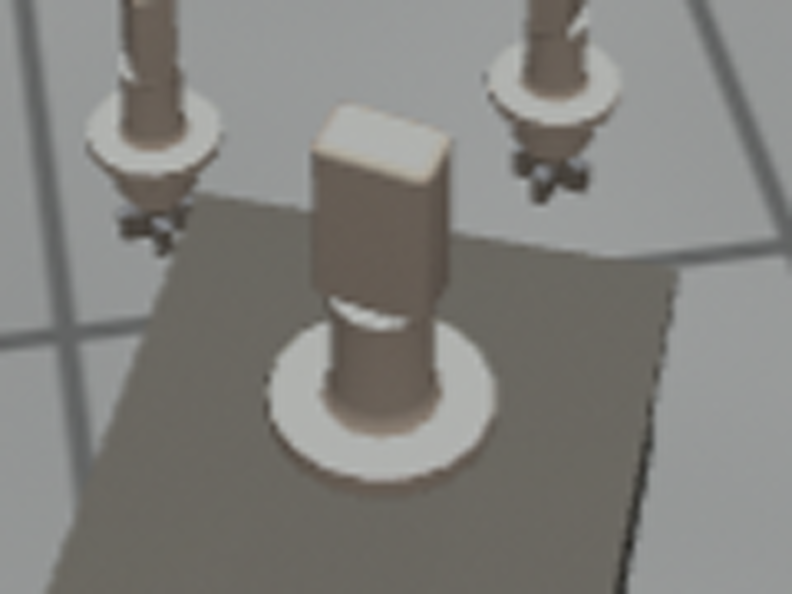

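View pics/tb.png

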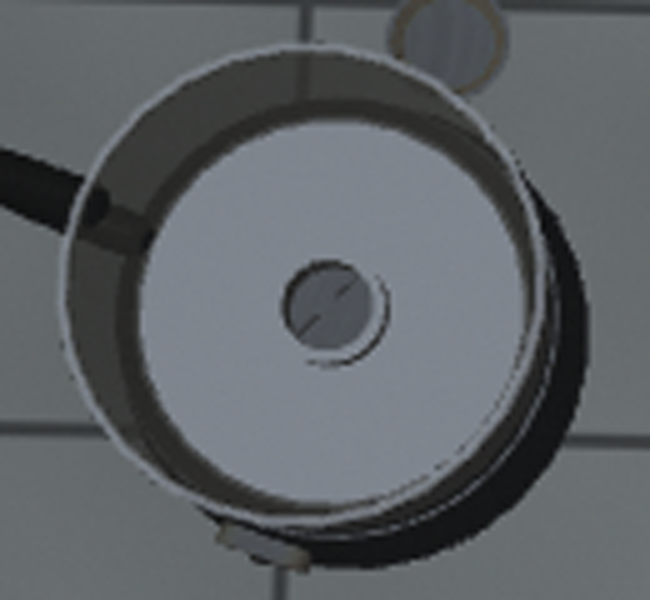

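View pics/sb.png

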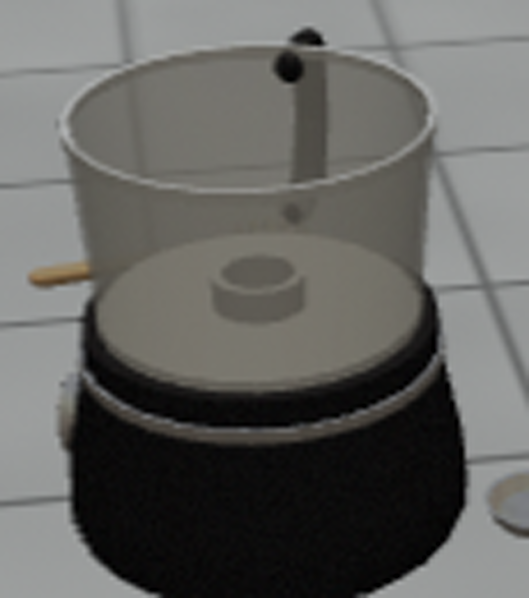

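Run:
```python
from h import *
from scipy.optimize import least_squares
T=load('top0');S=load('side0')
f=lambda p,o,s:(np.array(p)+.5)/s-.5+np.array(o)
tc=lambda p:f(p,(425,225),5.7); sc=lambda p:f(p,(280,320),6.6); tb=lambda p:f(p,(190,210),5); sb=lambda p:f(p,(235,145),4.6)
tt=[(372,177),(410,207),(369,265),(331,237)]; ss=[(345,103),(452,138),(428,183),(313,148)]
A=np.array([onz(T,tc(p),.132) for p in tt]);B=np.array([onz(S,sc(p),.132) for p in ss])
for X in(A,B):
    e=np.roll(X,-1,0)-X; print(X.round(4).tolist(),X.mean(0).round(4),np.linalg.norm(e,axis=1).round(4),np.degrees(np.arctan2(e[:,1],e[:,0])).round(1))
print('collar',onz(T,tc((297,247)),.061),onz(S,sc((382,395)),.061))
print('collar w',np.linalg.norm(onz(T,tc((223,247)),.061)-onz(T,tc((372,247)),.061)))
print('rim',onz(T,tb((306,286)),.2),np.linalg.norm(onz(T,tb((60,286)),.2)-onz(T,tb((552,286)),.2)))
print('hole',onz(T,tb((328,305)),.125),np.linalg.norm(onz(T,tb((282,305)),.125)-onz(T,tb((372,305)),.125)))
print('side hole',onz(S,sb((259,273)),.125),np.linalg.norm(onz(S,sb((220,273)),.125)-onz(S,sb((298,273)),.125)))
print('side rim',onz(S,sb((248,120)),.2))
from scipy.spatial.transform import Rotation as Ro
print(Ro.from_quat(sensors.state()['orientation']).as_matrix().round(3))
```

```text
[[0.5871, -0.2198, 0.132], [0.5779, -0.2314, 0.132], [0.5594, -0.2178, 0.132], [0.5679, -0.2062, 0.132]] [ 0.5731 -0.2188  0.132 ] [0.0148 0.023  0.0144 0.0235] [-128.4  143.7   53.7  -35.3]
[[0.5679, -0.2073, 0.132], [0.5871, -0.221, 0.132], [0.5801, -0.2327, 0.132], [0.5595, -0.2192, 0.132]] [ 0.5737 -0.22    0.132 ] [0.0235 0.0137 0.0246 0.0145] [ -35.4 -121.   146.7   54.8]
collar [ 0.5730952  -0.21981723  0.061     ] [ 0.57347319 -0.21901965  0.061     ]
collar w 0.05059462379655294
rim [0.54986162 0.19619239 0.2       ] 0.159040108752278
hole [0.55168469 0.1973941  0.125     ] 0.03182742501698245
side hole [0.5520994  0.19866431 0.125     ] 0.034186193060865205
side rim [0.55039776 0.19194397 0.2       ]
[[ 0.963  0.268 -0.   ]
 [ 0.268 -0.963  0.001]
 [ 0.    -0.001 -1.   ]]
```

>>> step_arm:
  motion:
    - {"dx": 0.041,"dy": -0.0196,"fingers": 1}
    - {"dx": 0.041,"dy": -0.0196}
    - {"dx": 0.041,"dy": -0.0196}
    - {"dx": 0.041,"dy": -0.0196}
    - {"dx": 0.041,"dy": -0.0196}
    - {"dx": 0.041,"dy": -0.0196}
    - {"dx": 0.041,"dy": -0.0196}
    - {"dx": 0.041,"dy": -0.0196}
    - {"dx": 0.041,"dy": -0.0196}
    - {"dx": 0.041,"dy": -0.0196}
    - {"dx": 0.041,"dy": -0.0196}
    - {"dx": 0.041,"dy": -0.0196}

```text
schema error: expected keys dx, dy, dz, turn, fingers
```

>>> step_arm:
  motion:
    - {"turn": -0.18}
    - {"turn": -0.18}
    - {"turn": -0.18}
    - {"turn": -0.18}
    - {"turn": -0.18}
    - {"turn": -0.18}
    - {"turn": -0.18}
    - {"turn": -0.18}
    - {"turn": -0.18}
    - {"turn": -0.18}
    - {"turn": -0.18}
    - {"turn": -0.18}

```text
schema error: expected keys dx, dy, dz, turn, fingers
```

```bash
cat >> h.py <<'E'
from scipy.spatial.transform import Rotation as Ro
def rel(target,yaw=None):
    s=sensors.state(); R=Ro.from_quat(s['orientation']).as_matrix(); y=np.degrees(np.arctan2(R[1,1],R[0,1]))
    print('t',s['time_s'],'pos',s['tool_pos'].round(4),'yawY',y.round(2),'zaxis',R[:,2].round(4),'F',s['ft_force'].round(1),'M',s['torque'].round(2),'g',round(s['grip_width'],3),'q6',s['joint_pos'][5].round(3))
    print('d tool',(R.T@(np.array(target)-s['tool_pos'])).round(4), None if yaw is None else 'turn %.3f'%-np.radians((yaw-y+180)%360-180))
E
python3 -c "
from h import *
rel((.5733,-.2194,.113),54.7)"
```

```text
t 0.1 pos [ 0.1611 -0.5777  0.2526] yawY -74.43 zaxis [-1.0e-04  1.2e-03 -1.0e+00] F [-0.1 -0.1 -0.6] M [-0.07 -0.01  0.05] g 1.004 q6 1.353
d tool [ 0.4933 -0.2343  0.14  ] turn -2.254
```

>>> step_arm:
  motion:
    - {"dx": 0.041,"dy": -0.0195,"dz": 0,"turn": 0,"fingers": 1}
    - {"dx": 0.041,"dy": -0.0195,"dz": 0,"turn": 0,"fingers": 1}
    - {"dx": 0.041,"dy": -0.0195,"dz": 0,"turn": 0,"fingers": 1}
    - {"dx": 0.041,"dy": -0.0195,"dz": 0,"turn": 0,"fingers": 1}
    - {"dx": 0.041,"dy": -0.0195,"dz": 0,"turn": 0,"fingers": 1}
    - {"dx": 0.041,"dy": -0.0195,"dz": 0,"turn": 0,"fingers": 1}
    - {"dx": 0.041,"dy": -0.0195,"dz": 0,"turn": 0,"fingers": 1}
    - {"dx": 0.041,"dy": -0.0195,"dz": 0,"turn": 0,"fingers": 1}
    - {"dx": 0.041,"dy": -0.0195,"dz": 0,"turn": 0,"fingers": 1}
    - {"dx": 0.041,"dy": -0.0195,"dz": 0,"turn": 0,"fingers": 1}
    - {"dx": 0.041,"dy": -0.0195,"dz": 0,"turn": 0,"fingers": 1}
    - {"dx": 0.041,"dy": -0.0195,"dz": 0,"turn": 0,"fingers": 1}

```text
time_s: 1.6
tool_pos: [0.5821, -0.2096, 0.2482]
orientation: [0.991, 0.133, -0.001, -0.004]
ft_force: [0.2, 0.5, -0.1]
grip_width: 0.998
```

>>> step_arm:
  motion:
    - {"dx": 0,"dy": 0,"dz": 0,"turn": -0.18,"fingers": 1}
    - {"dx": 0,"dy": 0,"dz": 0,"turn": -0.18,"fingers": 1}
    - {"dx": 0,"dy": 0,"dz": 0,"turn": -0.18,"fingers": 1}
    - {"dx": 0,"dy": 0,"dz": 0,"turn": -0.18,"fingers": 1}
    - {"dx": 0,"dy": 0,"dz": 0,"turn": -0.18,"fingers": 1}
    - {"dx": 0,"dy": 0,"dz": 0,"turn": -0.18,"fingers": 1}
    - {"dx": 0,"dy": 0,"dz": 0,"turn": -0.18,"fingers": 1}
    - {"dx": 0,"dy": 0,"dz": 0,"turn": -0.18,"fingers": 1}
    - {"dx": 0,"dy": 0,"dz": 0,"turn": -0.18,"fingers": 1}
    - {"dx": 0,"dy": 0,"dz": 0,"turn": -0.18,"fingers": 1}
    - {"dx": 0,"dy": 0,"dz": 0,"turn": -0.18,"fingers": 1}
    - {"dx": 0,"dy": 0,"dz": 0,"turn": -0.18,"fingers": 1}

```text
time_s: 3.1
tool_pos: [0.5823, -0.2045, 0.2411]
orientation: [0.315, 0.949, 0.004, -0.009]
ft_force: [-0.1, 0.6, -0.0]
grip_width: 1.002
```

```bash
python3 -c "
from h import *
rel((.5733,-.2194,.113),54.7)"
```

```text
t 3.1 pos [ 0.5823 -0.2045  0.2411] yawY 53.31 zaxis [-0.0135  0.0138 -0.9998] F [-0.1  0.6 -0. ] M [-0.01 -0.03 -0.04] g 1.002 q6 0.089
d tool [-0.0041 -0.0177  0.128 ] turn -0.024
```

>>> step_arm:
  motion:
    - {"dx": -0.002,"dy": -0.009,"dz": 0,"turn": -0.024,"fingers": 1}
    - {"dx": -0.002,"dy": -0.009,"dz": 0,"turn": 0,"fingers": 1}
    - {"dx": 0,"dy": 0,"dz": 0.03,"turn": 0,"fingers": 1}
    - {"dx": 0,"dy": 0,"dz": 0.03,"turn": 0,"fingers": 1}
    - {"dx": 0,"dy": 0,"dz": 0,"turn": 0,"fingers": 1}

```text
time_s: 3.72
tool_pos: [0.5731, -0.2217, 0.1784]
orientation: [0.303, 0.953, 0.005, -0.009]
ft_force: [0.0, 0.1, 0.2]
grip_width: 1.002
```

```bash
python3 -c "
from h import *
rel((.5733,-.2194,.113),54.7)
snap('side','side1');snap('top','top1')"
```

```text
t 3.725 pos [ 0.5731 -0.2217  0.1784] yawY 54.68 zaxis [-0.015   0.0148 -0.9998] F [0.  0.1 0.2] M [-0.02  0.01  0.  ] g 1.002 q6 0.033
d tool [-0.0002  0.0018  0.0654] turn -0.000
```

View pics/side1.png

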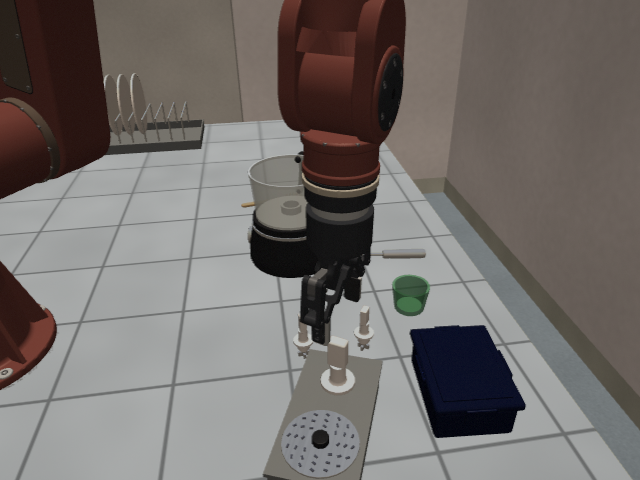

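View pics/top1.png

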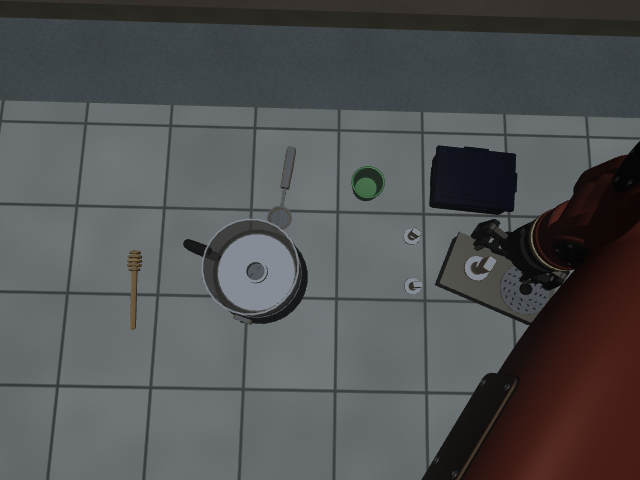

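>>> step_arm:
  motion:
    - {"dx": 0,"dy": 0.002,"dz": 0.02,"turn": 0,"fingers": 1}
    - {"dx": 0,"dy": 0,"dz": 0.02,"turn": 0,"fingers": 1}
    - {"dx": 0,"dy": 0,"dz": 0.016,"turn": 0,"fingers": 1}
    - {"dx": 0,"dy": 0,"dz": 0.008,"turn": 0,"fingers": 1}
    - {"dx": 0,"dy": 0,"dz": 0,"turn": 0,"fingers": 1}

```text
time_s: 4.45
tool_pos: [0.5756, -0.2202, 0.1148]
orientation: [0.303, 0.953, 0.004, -0.006]
ft_force: [-0.5, 0.8, 0.7]
grip_width: 1.004
```

```bash
python3 -c "
from h import *
rel((.5733,-.2194,.113),54.7)
snap('side','side2')
crop('side2',260,260,420,410,4,'s2')"
```

```text
t 4.45 pos [ 0.5756 -0.2202  0.1148] yawY 54.69 zaxis [-0.0096  0.0113 -0.9999] F [-0.5  0.8  0.7] M [-0.01  0.01 -0.01] g 1.004 q6 0.037
d tool [ 0.0024 -0.0007  0.0018] turn -0.000
```

View pics/s2.png

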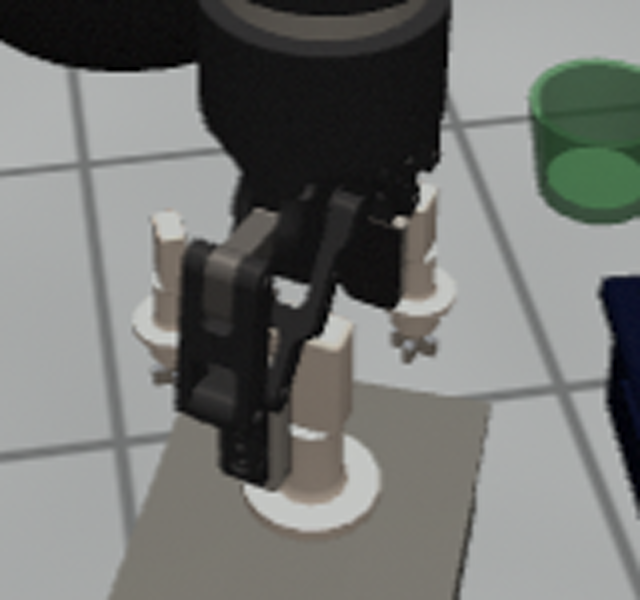

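>>> step_arm:
  motion:
    - {"dx": 0.003,"dy": -0.0007,"dz": 0.002,"turn": 0,"fingers": 1}
    - {"dx": 0,"dy": 0,"dz": 0,"turn": 0,"fingers": 0.5}
    - {"dx": 0,"dy": 0,"dz": 0,"turn": 0,"fingers": 0.5}
  grip_force: 30

```text
time_s: 4.88
tool_pos: [0.5735, -0.2196, 0.1148]
orientation: [0.303, 0.953, 0.004, -0.005]
ft_force: [0.4, 0.1, 0.0]
grip_width: 0.606
```

```bash
python3 -c "
from h import *
rel((.5733,-.2194,.113),54.7)"
```

```text
t 4.875 pos [ 0.5735 -0.2196  0.1148] yawY 54.69 zaxis [-0.0071  0.0096 -0.9999] F [0.4 0.1 0. ] M [-0.06 -0.03  0.02] g 0.606 q6 0.036
d tool [0.0002 0.0001 0.0018] turn -0.000
```

>>> step_arm:
  motion:
    - {"dx": 0,"dy": 0,"dz": 0.001,"turn": 0,"fingers": 0}
    - {"dx": 0,"dy": 0,"dz": 0,"turn": 0,"fingers": 0}
    - {"dx": 0,"dy": 0,"dz": 0,"turn": 0,"fingers": 0}
    - {"dx": 0,"dy": 0,"dz": 0,"turn": 0,"fingers": 0}
    - {"dx": 0,"dy": 0,"dz": 0,"turn": 0,"fingers": 0}
  grip_force: 60

```text
time_s: 5.5
tool_pos: [0.5737, -0.2197, 0.114]
orientation: [0.303, 0.953, 0.003, -0.005]
ft_force: [-1.1, 0.1, -0.0]
grip_width: 0.178
```

```bash
python3 -c "
from h import *
rel((.5733,-.2194,.113),54.7)"
```

```text
t 5.5 pos [ 0.5737 -0.2197  0.114 ] yawY 54.69 zaxis [-0.0067  0.0094 -0.9999] F [-1.1  0.1 -0. ] M [ 0.08 -0.04  0.04] g 0.178 q6 0.036
d tool [0.0005 0.0001 0.0011] turn -0.000
```

>>> step_arm:
  motion:
    - {"dx": 0,"dy": 0,"dz": -0.01,"turn": 0,"fingers": 0}
    - {"dx": 0,"dy": 0,"dz": -0.02,"turn": 0,"fingers": 0}
    - {"dx": 0,"dy": 0,"dz": -0.03,"turn": 0,"fingers": 0}
    - {"dx": 0,"dy": 0,"dz": -0.04,"turn": 0,"fingers": 0}
    - {"dx": 0,"dy": 0,"dz": -0.04,"turn": 0,"fingers": 0}
    - {"dx": 0,"dy": 0,"dz": -0.04,"turn": 0,"fingers": 0}
    - {"dx": 0,"dy": 0,"dz": -0.03,"turn": 0,"fingers": 0}
    - {"dx": 0,"dy": 0,"dz": -0.01,"turn": 0,"fingers": 0}
    - {"dx": 0,"dy": 0,"dz": 0,"turn": 0,"fingers": 0}
  grip_force: 80

```text
time_s: 6.62
tool_pos: [0.5746, -0.2215, 0.3512]
orientation: [0.303, 0.953, 0.002, -0.001]
ft_force: [-0.0, -0.4, -1.6]
grip_width: 0.179
```

```bash
python3 -c "
from h import *
rel((.552,.198,.335),54.7)
snap('side','side3')"
```

```text
t 6.625 pos [ 0.5746 -0.2215  0.3512] yawY 54.69 zaxis [-6.0e-04  5.3e-03 -1.0e+00] F [-0.  -0.4 -1.6] M [ 0.01 -0.04 -0.05] g 0.179 q6 0.034
d tool [0.2608 0.3292 0.0184] turn -0.000
```

View pics/side3.png

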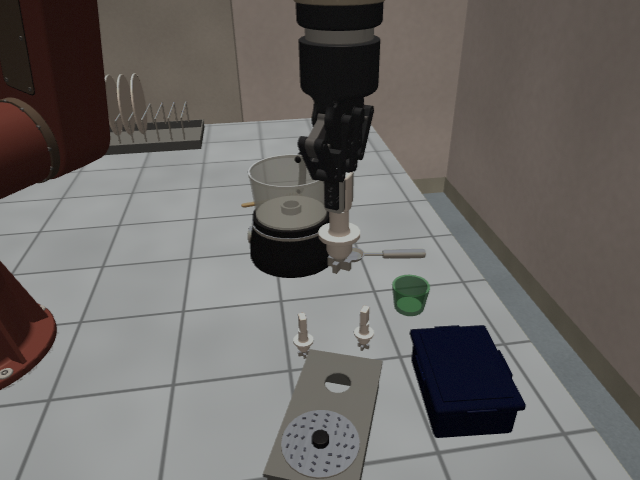

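The spindle is out of the caddy and hanging upright. Next I carry it across.

>>> step_arm:
  motion:
    - {"dx": 0.012,"dy": 0.015,"dz": 0,"turn": 0,"fingers": 0}
    - {"dx": 0.022,"dy": 0.0275,"dz": 0,"turn": 0,"fingers": 0}
    - {"dx": 0.022,"dy": 0.0275,"dz": 0,"turn": 0,"fingers": 0}
    - {"dx": 0.022,"dy": 0.0275,"dz": 0,"turn": 0,"fingers": 0}
    - {"dx": 0.022,"dy": 0.0275,"dz": 0,"turn": 0,"fingers": 0}
    - {"dx": 0.022,"dy": 0.0275,"dz": 0,"turn": 0,"fingers": 0}
    - {"dx": 0.022,"dy": 0.0275,"dz": 0,"turn": 0,"fingers": 0}
    - {"dx": 0.022,"dy": 0.0275,"dz": 0,"turn": 0,"fingers": 0}
    - {"dx": 0.022,"dy": 0.0275,"dz": 0,"turn": 0,"fingers": 0}
    - {"dx": 0.022,"dy": 0.0275,"dz": 0,"turn": 0,"fingers": 0}
    - {"dx": 0.022,"dy": 0.0275,"dz": 0,"turn": 0,"fingers": 0}
    - {"dx": 0.012,"dy": 0.015,"dz": 0,"turn": 0,"fingers": 0}
    - {"dx": 0,"dy": 0,"dz": 0,"turn": 0,"fingers": 0}

```text
time_s: 8.3
tool_pos: [0.5389, 0.1934, 0.3378]
orientation: [0.301, 0.954, 0.003, -0.015]
ft_force: [-0.5, 0.5, -0.2]
grip_width: 0.173
```

```bash
python3 -c "
from h import *
rel((.552,.198,.335),54.7)"
```

```text
t 8.3 pos [0.5389 0.1934 0.3378] yawY 55.01 zaxis [-0.0266  0.014  -0.9995] F [-0.5  0.5 -0.2] M [-0.02 -0.05  0.06] g 0.173 q6 0.718
d tool [-0.0082  0.0113  0.0025] turn 0.005
```

>>> step_arm:
  motion:
    - {"dx": -0.008,"dy": 0.011,"dz": 0.002,"turn": 0.005,"fingers": 0}
    - {"dx": 0,"dy": 0,"dz": 0,"turn": 0,"fingers": 0}
    - {"dx": 0,"dy": 0,"dz": 0,"turn": 0,"fingers": 0}

```text
time_s: 8.68
tool_pos: [0.5501, 0.1975, 0.3338]
orientation: [0.303, 0.953, 0.002, -0.016]
ft_force: [0.1, 0.3, -0.7]
grip_width: 0.178
```

```bash
python3 -c "
from h import *
rel((.552,.198,.335),54.7); print(sensors.state()['joint_pos'].round(3))
snap('side','side4');snap('top','top4')
crop('side4',230,60,390,260,3,'s4');crop('top4',180,170,340,320,4,'t4')"
```

```text
t 8.675 pos [0.5501 0.1975 0.3338] yawY 54.75 zaxis [-0.0299  0.0131 -0.9995] F [ 0.1  0.3 -0.7] M [-0.05 -0.03 -0.01] g 0.178 q6 0.728
d tool [-0.0013  0.0015 -0.0013] turn 0.001
[0.113 0.125 0.267 1.741 0.016 0.728]
```

View pics/s4.png

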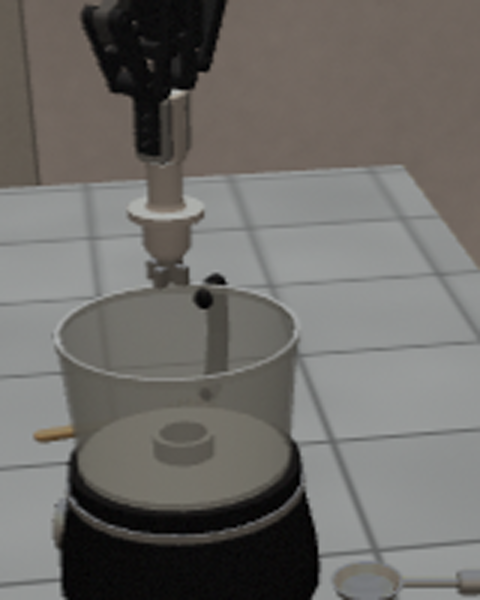

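View pics/t4.png

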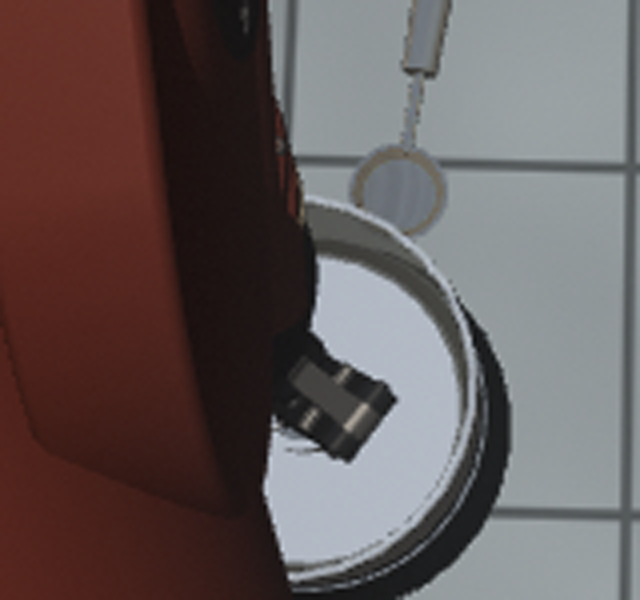

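```bash
cat >> h.py <<'E'
RG=None
def tipinfo(show=None):
    s=sensors.state(); R=Ro.from_quat(s['orientation']).as_matrix()
    Rg=Ro.from_quat([0.303,0.953,0.0032,-0.0048]).as_matrix()
    d=R@(Rg.T@np.array([0,0,-1.])); tip=s['tool_pos']+.102*d
    print('axis down',d.round(4),'tip',tip.round(4)); 
    e=np.array([.552,.198,0])-tip; e[2]=0
    print('tip corr tool',(R.T@e).round(4)); return tip,-d
E
python3 -c "
from h import *
tip,u=tipinfo()
S=load('side4')
for h in(0,.012,.043,.049): print(h,((proj(S,tip+u*h)[0]-[230,60]+.5)*3).round(1))
crop('side4',265,100,305,165,9,'s4b'); print(((proj(S,tip+u*.049)[0]-[265,100]+.5)*9),((proj(S,tip+u*.0)[0]-[265,100]+.5)*9))"
```

```text
axis down [-0.0223  0.0042 -0.9997] tip [0.5479 0.1979 0.2319]
tip corr tool [-0.0033  0.0024 -0.0001]
0 [169.8 283.3]
0.012 [169.2 265.3]
0.043 [167.7 217.5]
0.049 [167.4 208.1]
[187.22726899 264.28399028] [194.28064298 490.02139145]
```

View pics/s4b.png

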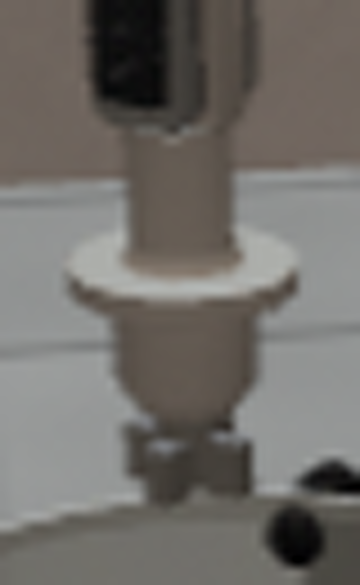

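>>> step_arm:
  motion:
    - {"dx": -0.004,"dy": 0.003,"dz": 0,"turn": 0,"fingers": 0}
    - {"dx": 0,"dy": 0,"dz": 0.015,"turn": 0,"fingers": 0}
    - {"dx": 0,"dy": 0,"dz": 0.02,"turn": 0,"fingers": 0}
    - {"dx": 0,"dy": 0,"dz": 0.015,"turn": 0,"fingers": 0}
    - {"dx": 0,"dy": 0,"dz": 0.008,"turn": 0,"fingers": 0}
    - {"dx": 0,"dy": 0,"dz": 0,"turn": 0,"fingers": 0}

```text
time_s: 9.52
tool_pos: [0.5546, 0.1975, 0.275]
orientation: [0.304, 0.953, 0.002, -0.015]
ft_force: [-0.5, 0.6, -1.0]
grip_width: 0.182
```

```bash
python3 -c "
from h import *
rel((.552,.198,.335),54.7);tipinfo()"
```

```text
t 9.525 pos [0.5546 0.1975 0.275 ] yawY 54.66 zaxis [-0.0273  0.0134 -0.9995] F [-0.5  0.6 -1. ] M [-0.01  0.01 -0.04] g 0.182 q6 0.729
d tool [ 0.0042 -0.0014 -0.0598] turn -0.001
axis down [-0.0201  0.0043 -0.9998] tip [0.5526 0.1979 0.1731]
tip corr tool [ 0.0005 -0.0003  0.    ]
```

>>> step_arm:
  motion:
    - {"dx": 0,"dy": 0,"dz": 0,"turn": 0.18,"fingers": 0}
    - {"dx": 0,"dy": 0,"dz": 0,"turn": 0.18,"fingers": 0}
    - {"dx": 0,"dy": 0,"dz": 0,"turn": 0.18,"fingers": 0}
    - {"dx": 0,"dy": 0,"dz": 0,"turn": 0.18,"fingers": 0}

```text
time_s: 10.02
tool_pos: [0.5556, 0.1975, 0.2781]
orientation: [0.628, 0.778, -0.002, -0.013]
ft_force: [0.3, 0.3, -1.2]
grip_width: 0.173
```

```bash
python3 -c "
from h import *
rel((.552,.198,.335),54.7);tipinfo()"
```

```text
t 10.025 pos [0.5556 0.1975 0.2781] yawY 12.19 zaxis [-0.0235  0.0137 -0.9996] F [ 0.3  0.3 -1.2] M [ 0.02 -0.01 -0.07] g 0.173 q6 1.47
d tool [ 0.0023 -0.0046 -0.0567] turn -0.742
axis down [-0.0243  0.0022 -0.9997] tip [0.5532 0.1977 0.1762]
tip corr tool [ 0.0005 -0.0011  0.    ]
```

>>> step_arm:
  motion:
    - {"dx": 0,"dy": 0,"dz": -0.03,"turn": 0,"fingers": 0}
    - {"dx": 0,"dy": 0,"dz": -0.03,"turn": 0,"fingers": 0}
    - {"dx": 0,"dy": 0,"dz": 0,"turn": 0,"fingers": 0}
    - {"dx": -0.045,"dy": -0.01,"dz": 0,"turn": 0,"fingers": 0}
    - {"dx": -0.045,"dy": -0.01,"dz": 0,"turn": 0,"fingers": 0}
    - {"dx": -0.045,"dy": -0.01,"dz": 0,"turn": 0,"fingers": 0}

```text
time_s: 10.78
tool_pos: [0.5563, 0.0579, 0.3377]
orientation: [0.627, 0.779, -0.001, -0.013]
ft_force: [0.7, -0.3, -0.8]
grip_width: 0.173
```

```bash
python3 -c "
from h import *
rel((.552,.198,.335),54.7);tipinfo()"
```

```text
t 10.775 pos [0.5563 0.0579 0.3377] yawY 12.36 zaxis [-0.0214  0.0144 -0.9997] F [ 0.7 -0.3 -0.8] M [-0.03 -0.02 -0.05] g 0.173 q6 1.219
d tool [0.1377 0.0259 0.0048] turn -0.739
axis down [-0.0222  0.0029 -0.9997] tip [0.554  0.0582 0.2357]
tip corr tool [0.137  0.028  0.0021]
```

>>> step_arm:
  motion:
    - {"dx": 0.02,"dy": 0.004,"dz": 0,"turn": 0,"fingers": 0}
    - {"dx": 0.02,"dy": 0.004,"dz": 0,"turn": 0,"fingers": 0}
    - {"dx": 0.02,"dy": 0.004,"dz": 0,"turn": 0,"fingers": 0}
    - {"dx": 0.02,"dy": 0.004,"dz": 0,"turn": 0,"fingers": 0}
    - {"dx": 0.02,"dy": 0.004,"dz": 0,"turn": 0,"fingers": 0}
    - {"dx": 0.02,"dy": 0.004,"dz": 0,"turn": 0,"fingers": 0}
    - {"dx": 0.015,"dy": 0.003,"dz": 0,"turn": 0,"fingers": 0}

```text
time_s: 11.65
tool_pos: [0.5521, 0.2051, 0.3361]
orientation: [0.626, 0.78, -0.002, -0.014]
ft_force: [-0.1, 0.3, -2.0]
grip_width: 0.18
```

```bash
python3 -c "
from h import *
rel((.552,.198,.335),54.7);tipinfo()"
```

```text
t 11.65 pos [0.5521 0.2051 0.3361] yawY 12.51 zaxis [-0.0245  0.0146 -0.9996] F [-0.1  0.3 -2. ] M [-0.03 -0.01 -0.02] g 0.18 q6 1.478
d tool [-0.0069 -0.0017  0.001 ] turn -0.736
axis down [-0.0252  0.0031 -0.9997] tip [0.5496 0.2054 0.2342]
tip corr tool [-0.0078  0.0008 -0.0002]
```

>>> step_arm:
  motion:
    - {"dx": -0.008,"dy": 0.001,"dz": 0,"turn": 0,"fingers": 0}
    - {"dx": 0,"dy": 0,"dz": 0.02,"turn": 0,"fingers": 0}
    - {"dx": 0,"dy": 0,"dz": 0.025,"turn": 0,"fingers": 0}
    - {"dx": 0,"dy": 0,"dz": 0.025,"turn": 0,"fingers": 0}
    - {"dx": 0,"dy": 0,"dz": 0.015,"turn": 0,"fingers": 0}
    - {"dx": 0,"dy": 0,"dz": 0.005,"turn": 0,"fingers": 0}
    - {"dx": 0,"dy": 0,"dz": 0,"turn": 0,"fingers": 0}

```text
time_s: 12.52
tool_pos: [0.553, 0.1997, 0.2437]
orientation: [0.624, 0.781, -0.002, -0.013]
ft_force: [-0.7, 0.5, -0.6]
grip_width: 0.173
```

```bash
python3 -c "
from h import *
rel((.552,.198,.335),54.7);tip,u=tipinfo()
S=snap('side','side5'); crop('side5',255,160,335,225,9,'s5')
for h in(0,.043,.049): print(h,((proj(S,tip+u*h)[0]-[255,160]+.5)*9).round(1))
print('ring',((proj(S,[.552,.198,.125])[0]-[255,160]+.5)*9).round(1))"
```

```text
t 12.525 pos [0.553  0.1997 0.2437] yawY 12.72 zaxis [-0.023   0.0134 -0.9996] F [-0.7  0.5 -0.6] M [ 0.03 -0.09 -0.02] g 0.173 q6 1.465
d tool [ 0.0002 -0.0032 -0.0912] turn -0.733
axis down [-0.0236  0.0019 -0.9997] tip [0.5506 0.1999 0.1418]
tip corr tool [-0.0021  0.0009 -0.0001]
0 [317.1 330.6]
0.043 [312.2 151.6]
0.049 [311.5 125.9]
ring [327.6 401.5]
```

View pics/s5.png

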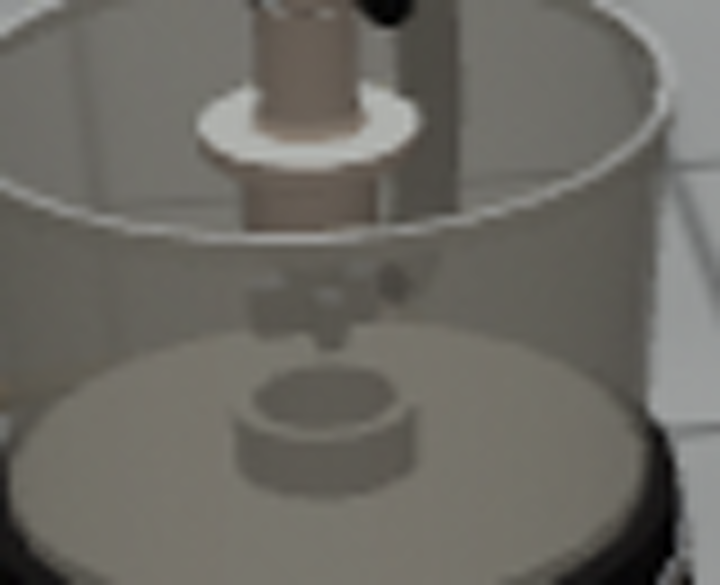

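>>> step_arm:
  motion:
    - {"dx": -0.0025,"dy": 0.0015,"dz": 0.002,"turn": 0,"fingers": 0}
    - {"dx": 0,"dy": 0,"dz": 0.005,"turn": 0,"fingers": 0}
    - {"dx": 0,"dy": 0,"dz": 0,"turn": 0,"fingers": 0}

```text
time_s: 12.95
tool_pos: [0.5561, 0.1976, 0.2382]
orientation: [0.624, 0.781, -0.001, -0.012]
ft_force: [0.6, -0.3, -1.2]
grip_width: 0.177
```

```bash
python3 -c "
from h import *
rel((.552,.198,.335),54.7);tip,u=tipinfo()"
```

```text
t 12.95 pos [0.5561 0.1976 0.2382] yawY 12.71 zaxis [-0.0199  0.0137 -0.9997] F [ 0.6 -0.3 -1.2] M [-0.05 -0.1  -0.05] g 0.177 q6 1.461
d tool [ 0.0031 -0.0055 -0.0966] turn -0.733
axis down [-0.0206  0.0022 -0.9998] tip [0.554  0.1978 0.1363]
tip corr tool [ 0.0007 -0.0019  0.    ]
```

>>> step_arm:
  motion:
    - {"dx": 0.0005,"dy": -0.001,"dz": 0.004,"turn": 0,"fingers": 0}
    - {"dx": 0,"dy": 0,"dz": 0.006,"turn": 0,"fingers": 0}
    - {"dx": 0,"dy": 0,"dz": 0.006,"turn": 0,"fingers": 0}
    - {"dx": 0,"dy": 0,"dz": 0,"turn": 0,"fingers": 0}

```text
time_s: 13.45
tool_pos: [0.5544, 0.1982, 0.2209]
orientation: [0.624, 0.781, -0.001, -0.012]
ft_force: [0.1, -0.2, 0.1]
grip_width: 0.177
```

```bash
python3 -c "
from h import *
rel((.552,.198,.335),54.7);tip,u=tipinfo()
S=snap('side','side6'); crop('side6',255,160,335,225,9,'s6')"
```

```text
t 13.45 pos [0.5544 0.1982 0.2209] yawY 12.72 zaxis [-0.0203  0.0137 -0.9997] F [ 0.1 -0.2  0.1] M [-0.   -0.05 -0.  ] g 0.177 q6 1.462
d tool [ 0.0024 -0.0043 -0.114 ] turn -0.733
axis down [-0.021   0.0022 -0.9998] tip [0.5522 0.1984 0.1189]
tip corr tool [-0.0003 -0.0003 -0.    ]
```

View pics/s6.png

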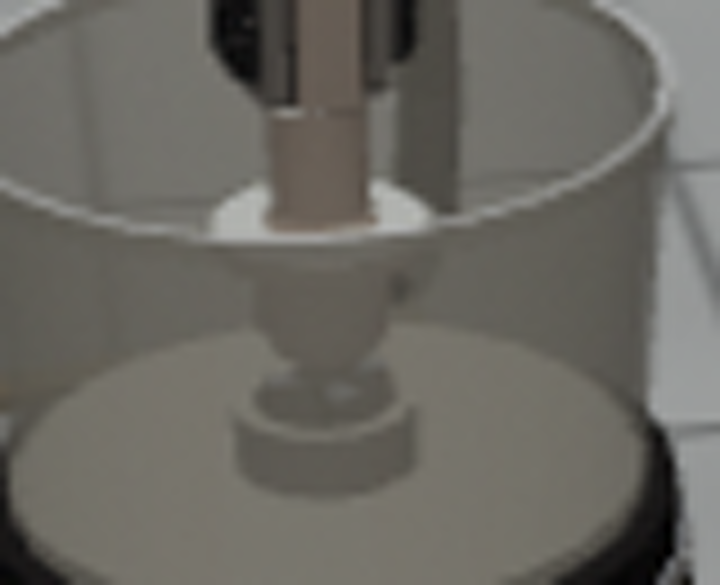

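The wings have entered the hole (bearing at x≈321, ring at x≈326 in the crop). I'll go on down to the socket.

>>> step_arm:
  motion:
    - {"dx": 0,"dy": 0.0008,"dz": 0.006,"turn": 0,"fingers": 0}
    - {"dx": 0,"dy": 0,"dz": 0.006,"turn": 0,"fingers": 0}
    - {"dx": 0,"dy": 0,"dz": 0.006,"turn": 0,"fingers": 0}
    - {"dx": 0,"dy": 0,"dz": 0,"turn": 0,"fingers": 0}

```text
time_s: 14.0
tool_pos: [0.5546, 0.1984, 0.202]
orientation: [0.624, 0.781, -0.001, -0.012]
ft_force: [-1.6, -1.3, -0.5]
grip_width: 0.176
```

```bash
python3 -c "
from h import *
rel((.552,.198,.335),54.7);tip,u=tipinfo()"
```

```text
t 14.0 pos [0.5546 0.1984 0.202 ] yawY 12.72 zaxis [-0.0207  0.0131 -0.9997] F [-1.6 -1.3 -0.5] M [-0.34  0.41 -0.  ] g 0.176 q6 1.463
d tool [ 0.0025 -0.0049 -0.1329] turn -0.733
axis down [-0.0214  0.0016 -0.9998] tip [0.5524 0.1986 0.1   ]
tip corr tool [-0.0005 -0.0005  0.    ]
```

>>> step_arm:
  motion:
    - {"dx": -0.0005,"dy": -0.0005,"dz": 0.003,"turn": 0,"fingers": 0}
    - {"dx": 0,"dy": 0,"dz": 0.003,"turn": 0,"fingers": 0}
    - {"dx": 0,"dy": 0,"dz": 0.002,"turn": 0,"fingers": 0}

```text
time_s: 14.38
tool_pos: [0.5545, 0.198, 0.1956]
orientation: [0.624, 0.781, -0.0, -0.011]
ft_force: [-4.2, -1.0, 9.0]
grip_width: 0.179
```

```bash
python3 -c "
from h import *
rel((.552,.198,.335),54.7);tip,u=tipinfo()"
```

```text
t 14.375 pos [0.5545 0.198  0.1956] yawY 12.72 zaxis [-0.0184  0.0136 -0.9997] F [-4.2 -1.   9. ] M [-0.24  1.16 -0.  ] g 0.179 q6 1.462
d tool [ 0.0029 -0.0045 -0.1393] turn -0.733
axis down [-0.0191  0.0021 -0.9998] tip [0.5525 0.1982 0.0936]
tip corr tool [-0.0001 -0.0006  0.    ]
```

>>> step_arm:
  motion:
    - {"dx": 0,"dy": -0.001,"dz": 0.001,"turn": -0.1,"fingers": 0}
    - {"dx": 0,"dy": 0,"dz": 0.0005,"turn": -0.1,"fingers": 0}
    - {"dx": 0,"dy": 0,"dz": 0.0005,"turn": -0.1,"fingers": 0}

```text
time_s: 14.75
tool_pos: [0.5541, 0.1975, 0.196]
orientation: [0.497, 0.868, 0.002, -0.01]
ft_force: [-3.0, -1.3, 4.5]
grip_width: 0.18
```

```bash
python3 -c "
from h import *
rel((.552,.198,.335),54.7);tip,u=tipinfo()"
```

```text
t 14.75 pos [0.5541 0.1975 0.196 ] yawY 30.38 zaxis [-0.0153  0.013  -0.9998] F [-3.  -1.3  4.5] M [-0.4   0.86 -0.01] g 0.18 q6 1.154
d tool [ 0.0041 -0.0025 -0.139 ] turn -0.425
axis down [-0.0124  0.0018 -0.9999] tip [0.5528 0.1977 0.094 ]
tip corr tool [ 0.0007 -0.0005  0.    ]
```

>>> step_arm:
  motion:
    - {"dx": 0.0005,"dy": -0.0005,"dz": 0.002,"turn": -0.1,"fingers": 0}
    - {"dx": 0,"dy": 0,"dz": 0.001,"turn": -0.1,"fingers": 0}
    - {"dx": 0,"dy": 0,"dz": 0.001,"turn": -0.1,"fingers": 0}

```text
time_s: 15.12
tool_pos: [0.5536, 0.1972, 0.1939]
orientation: [0.357, 0.934, 0.003, -0.008]
ft_force: [-2.3, -0.1, -0.6]
grip_width: 0.18
```

```bash
python3 -c "
from h import *
rel((.552,.198,.335),54.7);tip,u=tipinfo()"
```

```text
t 15.125 pos [0.5536 0.1972 0.1939] yawY 48.12 zaxis [-0.0132  0.0118 -0.9998] F [-2.3 -0.1 -0.6] M [-0.06  0.49 -0.02] g 0.18 q6 0.844
d tool [ 0.0042 -0.0005 -0.1411] turn -0.115
axis down [-0.0071  0.0021 -1.    ] tip [0.5529 0.1974 0.0919]
tip corr tool [ 0.001  -0.0001  0.    ]
```

Fz fell from about 9 N to about 0 at tip height 0.092, below the socket's rest height of 0.098. The wings have dropped into the slot, so I'll press down.

>>> step_arm:
  motion:
    - {"dx": 0.0005,"dy": 0,"dz": 0.003,"turn": 0,"fingers": 0}
    - {"dx": 0,"dy": 0,"dz": 0.003,"turn": 0,"fingers": 0}
    - {"dx": 0,"dy": 0,"dz": 0.002,"turn": 0,"fingers": 0}

```text
time_s: 15.5
tool_pos: [0.5535, 0.1977, 0.1859]
orientation: [0.359, 0.933, 0.003, -0.008]
ft_force: [-2.9, -1.4, 5.5]
grip_width: 0.179
```

```bash
python3 -c "
from h import *
rel((.552,.198,.335),54.7);tip,u=tipinfo()"
```

```text
t 15.5 pos [0.5535 0.1977 0.1859] yawY 47.88 zaxis [-0.012   0.012  -0.9999] F [-2.9 -1.4  5.5] M [-0.24  0.61  0.04] g 0.179 q6 0.849
d tool [ 0.0038 -0.0006 -0.1491] turn -0.119
axis down [-0.0059  0.0022 -1.    ] tip [0.5529 0.198  0.0839]
tip corr tool [ 0.0007 -0.0005  0.    ]
```

Fz is 5.5 N and the tip is at 0.0839; home is 0.082. I'll keep pushing.

>>> step_arm:
  motion:
    - {"dx": 0.0005,"dy": -0.0005,"dz": 0.002,"turn": 0,"fingers": 0}
    - {"dx": 0,"dy": 0,"dz": 0.002,"turn": 0,"fingers": 0}
    - {"dx": 0,"dy": 0,"dz": 0.003,"turn": 0,"fingers": 0}

```text
time_s: 15.88
tool_pos: [0.5534, 0.1979, 0.1839]
orientation: [0.36, 0.933, 0.004, -0.006]
ft_force: [-12.0, -1.4, 30.2]
grip_width: 0.179
```

```bash
python3 -c "
from h import *
rel((.552,.198,.335),54.7);tip,u=tipinfo()
S=snap('side','side7'); crop('side7',255,150,335,225,8,'s7')"
```

```text
t 15.875 pos [0.5534 0.1979 0.1839] yawY 47.77 zaxis [-0.0072  0.0121 -0.9999] F [-12.   -1.4  30.2] M [-0.87  3.08  0.02] g 0.179 q6 0.852
d tool [ 0.0031 -0.0003 -0.1511] turn -0.121
axis down [-0.0011  0.0023 -1.    ] tip [0.5533 0.1982 0.0819]
tip corr tool [ 0.0008 -0.001   0.    ]
```

View pics/s7.png

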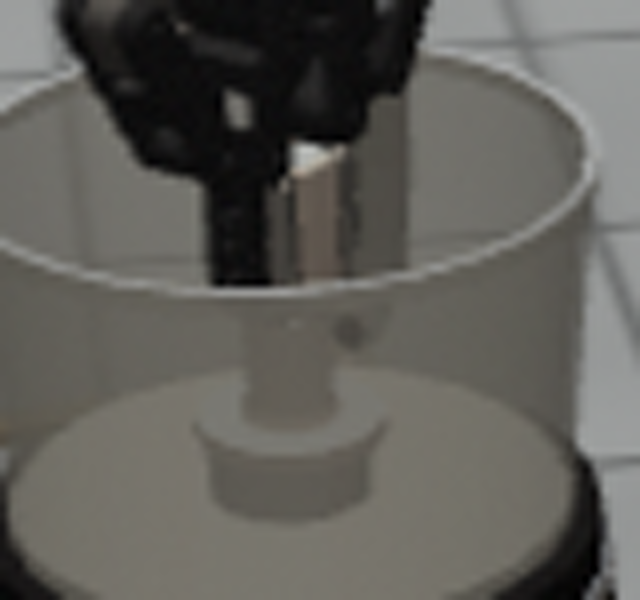

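The collar is seated on the ring at Fz 30 N, with the tip at 0.0819 and the axis vertical. I'll relieve the 12 N sideways load while keeping the push, and check that it holds.

>>> step_arm:
  motion:
    - {"dx": 0.0007,"dy": -0.0006,"dz": 0.002,"turn": 0,"fingers": 0}
    - {"dx": 0.0002,"dy": -0.0002,"dz": 0.002,"turn": 0,"fingers": 0}

```text
time_s: 16.18
tool_pos: [0.553, 0.1979, 0.184]
orientation: [0.361, 0.933, 0.005, -0.003]
ft_force: [-6.4, -2.1, 15.1]
grip_width: 0.176
```

```bash
python3 -c "
from h import *
rel((.552,.198,.335),54.7);tip,u=tipinfo()
for i in range(8): S=cams.capture('side')
rel((.552,.198,.335),54.7)
S=snap('side','side8'); crop('side8',255,150,335,225,8,'s8'); snap('top','top8')"
```

```text
t 16.175 pos [0.553  0.1979 0.184 ] yawY 47.69 zaxis [-0.0024  0.0116 -0.9999] F [-6.4 -2.1 15.1] M [-0.45  1.67 -0.01] g 0.176 q6 0.854
d tool [ 0.0023  0.0004 -0.151 ] turn -0.122
axis down [ 0.0036  0.0018 -1.    ] tip [0.5534 0.1981 0.082 ]
tip corr tool [ 0.001 -0.001  0.   ]
t 16.575 pos [0.553  0.1979 0.184 ] yawY 47.7 zaxis [-0.0025  0.0116 -0.9999] F [-5.5 -1.4 15.4] M [-0.48  1.54 -0.  ] g 0.177 q6 0.854
d tool [ 0.0023  0.0004 -0.151 ] turn -0.122
```

View pics/s8.png

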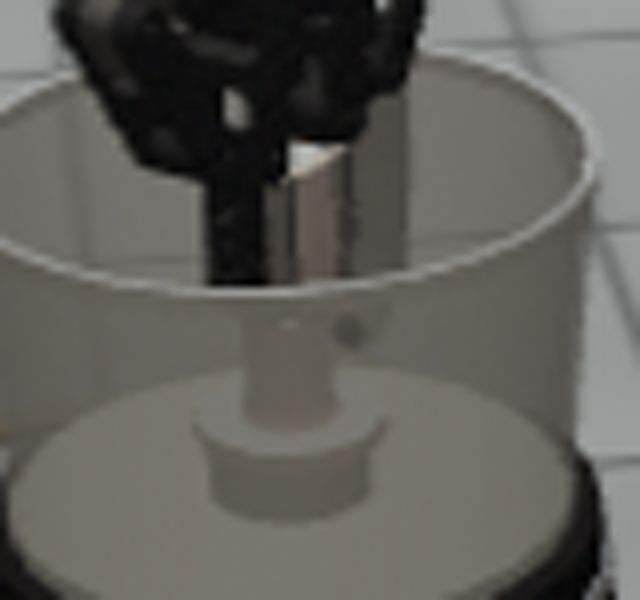

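View pics/side8.png

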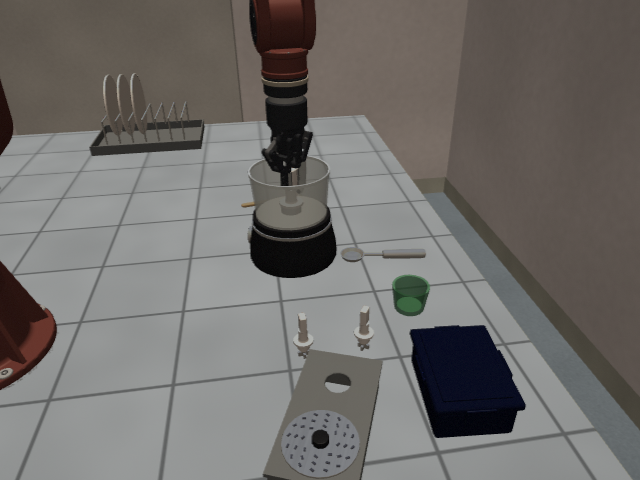

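The push is steady at 15 N, against a spring force of about 8 N. The collar lies flat on the ring and everything else is where it was. Handing in.

```bash
python3 -c "
from h import *
print(close_job())"
```

```text
the job is handed in; nothing more can be done
None
```

The spindle is fitted, and the arm is still holding it pushed down. I lifted it out of the caddy and passed the wings through the bowl's hole. Pressing about 4 mm and turning about 35° dropped them into the socket, where the push force fell from about 9 N to about 0. I then pushed until the collar met the raised ring.

**Last checks before handing in, at about 16.6 s of the 48 s:**
- **Height:** the worked-out lower end of the spindle is at 82.0 mm, exactly the fully home height.
- **Tilt:** about 0.2°, and the collar looks flat on the ring in the side picture.
- **Push:** steady at 15 N for 0.4 s, against a spring force of about 8 N. It peaked at about 30 N while seating.
- **Grip:** firm, with the opening reading about 15 mm on the 16 mm block.
- **Other things:** the caddy, grating disc, smaller spindles, container, votive and spoon look unmoved in the side picture. I took a last top picture but did not look at it. The honey dipper is mostly hidden behind the bowl in the side view.

**What did not agree fully:**
- A sideways force of about 6 N remains, from the bearing leaning on the hole's edge. The worked-out axis is about 1.4 mm off my measured hole centre, while the free play is 1 mm. That difference is within the cameras' 2 mm calibration.
- During the carry the tool drifted to nearly 2° of tilt, but this settled once the spindle was in the hole.

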